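Press a glued cork facing home with a hand tamper

ROBOT

A 6-joint arm with a two-finger parallel gripper is mounted at the origin on a cart in front of the work surface, level with it; the furniture and walls round the work are solid. World frame = base frame: x ahead of the robot, y to its left, z up, the work surface at z = 0. Lengths are in m, angles in degrees, forces in N, time in s.
With the tool pointing down it reaches from about 0.4 to 0.825 m from the base axis. Payload 7 kg.
Tool frame: the origin (TCP) lies at the very end of the fingers, on their centre line; the grasp point (between the pads) lies 19 mm behind it; z points along the fingers, y is the line along which they close (so a half turn about z gives the same grasp; the last joint's range is limited). The gripper opens to 88 mm and grips with 3 to 60 N. Pads are 19 mm wide; open, the fingers measure 130 mm over their backs; the gripper's body (78 mm by 193 mm) begins 47 mm behind the grasp point.
Start: joints at [-51.847, 20.546, 0.682, 0, -70.136, -16.507], TCP at [0.249, -0.627, 0.227] pointing down, gripper open.
Joint ranges: [-176.03, 176.03], [-82.01, 121.73], [-58.28, 71.71], [-173.87, 95.51], [-174.79, -0.11], [-173.66, 173.66]. Speed limits (degrees/s): [136.94, 136.94, 172.46, 180, 180, 180].

INTERFACE

Orientations are given as [roll, pitch, yaw] about the fixed x, y, z axes, in that order (R = Rz(yaw) Ry(pitch) Rx(roll)).
In Python, from plant import r gives the robot as it stands. The module is installed in compiled form; this text tells all that it offers.
- The arm moves only by the tool jog_arm, never from a script. Its arguments are lists of equal length, an entry for each row: "travel": the shift along the tool's x, y, z each as a share of 50 cm, from -1 to 1, a list of three; "dr": the turn, a rotation vector about the tool's x, y, z each as a share of 360 degrees, from -1 to 1, a list of three; "claw": the opening, from 0 (shut) to 1 (fully open). A call has exactly 10 rows; each row is the pose to reach, as a shift and turn from the pose commanded when the call began, along the tool's axes at that moment, turning the shorter way round; what a row does not reach only later rows make up. A row lasts 1/8 s, in which the tool goes at most 62.5 mm and 10.7 degrees, less where a joint would pass 70% of its speed; a pose out of reach is approached as far as the arm can. A call with a number of a shift or a turn outside -1 to 1 is refused whole. A call with a gripper value outside its range is refused whole. The fingers move at their own pace and stop on an object; "newtons" is the grip in N (left out, the last holds). Time passes only in rows, so rows that repeat a pose let the fingers close, or fill a call up. It gives the time, the measured TCP pose, the force, the opening and the grip force at its end, in the units of the state.
- r.get_state(): the state, without advancing time (a new reading comes with each control period).
- r.capture(name): name is "side" or "top"; returns a dict with "pixels" (400x640x3 uint8, red, green, blue), "range_z" (400x640 float32, m along the optical axis (not along the pixel's ray), 0 where there is no reading), "fx", "fy", "cx", "cy" (pixels), "position" and "attitude" of the camera in the world. Camera axes: x right, y up, looking along -z (the intrinsics and any distortion apply to the point x, -y, -z); pixel columns grow to the right and rows downward; lengths in m; the calibration is good to about 2 mm. A picture is of the moment at which its call begins.
- r.close_job(): hands the job in; it is judged then, once.
Trained networks look in the newest picture that a camera, given by its name, has taken for a name from the list of things; names that differ only in an ending like _2 or _b are one class to them, and where a whole thing is asked for, a point or a joint stands for the part that bears it (a point fixed in the world has none). Each returns a list of dicts, best first, with "conf" (0 to 1); they miss things now and then, are a little off and sometimes report something else, mostly with a low value. They report only what shows in the picture. A call takes as long as a camera call.
- r.boxes_of(name, camera): "extent" ([left, top, right, bottom] in pixels, round what is visible of it).
- r.regions_of(name, camera): "pixels" (400x640 bool, what is visible of it) and "extent" ([left, top, right, bottom] in pixels, round what is visible of it).
- r.tip_of(name, camera): "at" ([column, row] in pixels: a listed point, or the origin of a listed thing).
The state is a dict: "time_s": time; "joints": joint angles; "qd": joint speeds; "joint_torque": joint torques, N m; "tcp_pos": TCP position; "eef_rot": TCP orientation; "contact_force": force on the tool from outside, world axes, zero at the start; "moment": the same for the moment, N m; "gripper_width": finger opening in m; "gripper_force": force on a finger pad.
Only numpy, scipy, OpenCV 4.12 (cv2) and the standard library are available. Lean on these libraries where they do the work, as an engineer would, in place of code of your own. Each camera call takes 0.05 s, during which the arm holds its last target. There are 200 camera calls.

TASK

The cork facing in one of the two blue presses has just been glued to its sprung plate. Take the wooden-handled tamper, press its flat foot squarely down on the cork until the sprung plate bottoms out, level, and hold it down for a moment. Then lift it off and stand the tamper upright on its foot on the bench; do not press the plate with the black facing.

Things in the scene. Friction and masses are not known exactly. Their poses are not given: they have to be found in the camera images.
- tamper: Loose hand tamper, 0.2-0.4 kg, standing on the bench: round flat steel foot (56 mm diameter, 14 thick), brass neck, square dark-wood handle 32 x 32 mm, from 22 to 96 mm above the underside; grasp it from above across its flats, about 72 mm above the underside. Origin: centre of the flat underside; z up along the handle, x and y square to the handle's sides.
- cork_plate: Sprung plate with tan cork facing (70 mm diameter) in a fixed blue round press: well 86 mm inside, 96 outside, rim 52 mm above the bench, flange 120 mm across, 6 thick. Origin: centre of the cork's top face, 42 mm above the bench when up, 26 when bottomed out; z is its normal. Pushed off centre it tips (to 14 degrees) against a levelling spring.
- cork_slide (a joint): How far the plate with the cork facing is pressed down, m: 0 up, 0.016 bottomed out on a hard stop. A spring pushes it back up: about 2 N to start it, about 12 N to bottom it out; it comes up again when let go.
- rubber_slide (a joint): The same for the plate with the black facing in the other blue press, alike but for the facing, 13 to 33 cm from the first, on its left or its right: 0 up (as it must stay), 0.016 bottomed out.

How it is judged (in metres and radians):
On the way:
1. The tamper's foot presses the cork-faced plate to the bottom, tamper upright and plate level (value of joint cork_slide above 0.013 m and contact force between tamper and cork_plate above 4 N and angle between each of cork_plate, tamper's own z axis and vertical below 0.175 rad), for 0.3 s.
At the end, for the whole second after the job is handed in: After the press (plate at least 13 of its 16 mm down under the tamper for 0.3 s, both within 10 degrees of level), the tamper stands at rest on its foot on the bench (underside within 5 mm of the top, upright within 10 degrees) and the cork-faced plate is up again (within 4 mm) (height (world z) of tamper between -0.005 and 0.005 m and angle between tamper's own z axis and vertical below 0.175 rad and linear speed of tamper below 0.02 m/s and value of joint cork_slide below 0.004 m); the robot touches nothing.
It fails at once if The black-faced plate is pressed more than 5 mm (value of joint rubber_slide above 0.005 m).
It also fails if it takes over 50 s, if anything falls off the work surface, if the arm or the gripper's body presses on something with over 40 N, if the wrist force passes 120 N, or if a joint passes its speed limit or range.

## Working session

There is one attempt and no reset: what is moved stays moved. The work goes in short steps, Python scripts to look and compute and a tool call to move; the robot and the scene stay as the last step left them, time stands still between calls to the robot, and variables do not carry over. Pictures are saved under pics/ and viewed, at most 10 in all, crops included, and the job is handed in when it is done.

Besides the shell and the picture viewer there is one more tool, called after "Call:" as name(argument=value, ...) on one line, values as JSON. jog_arm: Moves the arm, as the interface text tells. Its arguments: {"type":"object","properties":{"travel":{"type":"array"},"dr":{"type":"array"},"claw":{"type":"array"},"newtons":{"type":"number"}},"required":["travel","dr","claw"]}

```bash
mkdir -p pics
cat > h.py <<'E'
import numpy as np, cv2
from scipy.spatial.transform import Rotation as R
from plant import r
def cloud(c):
    z=c["range_z"]; v,u=np.mgrid[:400,:640]
    p=np.stack([(u-c["cx"])/c["fx"]*z,-(v-c["cy"])/c["fy"]*z,-z],-1)
    a=np.array(c["attitude"])
    M=a if a.shape==(3,3) else R.from_euler('xyz',a,degrees=True).as_matrix()
    return p@M.T+np.array(c["position"])
E
python3 - <<'E'
from h import *
ims=[]
for n in("top","side"):
    c=r.capture(n); P=cloud(c); im=c["pixels"][:,:,::-1].copy()
    print(n,{k:v for k,v in c.items() if k not in("pixels","range_z")})
    cv2.imwrite(f"pics/{n}0.png",im)
    for t in("tamper","cork_plate","rubber_slide"):
        for d in r.regions_of(t,n)[:3]:
            m=d["pixels"]&(c["range_z"]>0)
            q=P[m]; print(t,round(d["conf"],2),d["extent"],np.round(np.median(q,0),3),"min",np.round(np.percentile(q,2,0),3),"max",np.round(np.percentile(q,98,0),3))
        print([ (d["at"],round(d["conf"],2)) for d in r.tip_of(t,n)[:2]])
print(r.get_state())
E
```

```text
top {'fx': 400.43983672834537, 'fy': 400.43983672834537, 'cx': 320.33421228811403, 'cy': 198.31313711868165, 'position': array([0.33532998, 0.07270804, 0.89637178]), 'attitude': array([  9.70261247,  -1.28975105, -91.18536558])}
tamper 0.62 [194.9, 193.2, 226.5, 221.9] [0.464 0.278 0.057] min [0.444 0.261 0.008] max [0.491 0.305 0.097]
[([214.2, 208.2], 0.91)]
cork_plate 0.9 [423.6, 183.4, 456.3, 214.8] [ 0.477 -0.211  0.04 ] min [ 0.445 -0.244  0.035] max [ 0.511 -0.179  0.044]
[([438.7, 199.4], 0.55), ([216.4, 206.8], 0.43)]
rubber_slide 0.91 [283.7, 167.3, 313.5, 202.9] [0.511 0.099 0.041] min [0.479 0.066 0.034] max [0.545 0.131 0.044]Traceback (most recent call last):
  File "<stdin>", line 11, in <module>
ValueError: it knows: cork_plate, tamper
```

Run:
```python
from h import *
for n in("top","side"):
    c=r.capture(n); P=cloud(c); z=c["range_z"]>0
    cv2.imwrite(f"pics/{n}1.png",c["pixels"][:,:,::-1])
    for t in("tamper","cork_plate"):
        for d in r.regions_of(t,n)[:2]:
            q=P[d["pixels"]&z]; print(n,t,round(d["conf"],2),d["extent"],np.round(np.median(q,0),3),"min",np.round(np.percentile(q,2,0),3),"max",np.round(np.percentile(q,98,0),3))
    # handle top
    m=z&(abs(P[...,0]-.465)<.06)&(abs(P[...,1]-.28)<.06)
    for lo,hi in((.088,.104),(.03,.088),(.008,.018)):
        q=P[m&(P[...,2]>lo)&(P[...,2]<hi)]
        if len(q)>5:
            rc=cv2.minAreaRect((q[:,:2]*1000).astype(np.float32)); print(n,lo,len(q),q.mean(0).round(4),rc)
s=r.get_state(); print(s["tcp_pos"],s["eef_rot"],s["contact_force"])
a=cv2.imread("pics/top1.png"); b=cv2.imread("pics/side1.png")
o=np.vstack([cv2.resize(a[120:270,150:490],(680,300)),cv2.resize(b,(480,300)) if 0 else cv2.copyMakeBorder(cv2.resize(b,(480,300)),0,0,0,200,0)])
cv2.imwrite("pics/m.png",o)
```

```text
top tamper 0.64 [194.2, 192.1, 226.9, 221.5] [0.465 0.279 0.046] min [ 0.444  0.261 -0.003] max [0.5   0.32  0.097]
top cork_plate 0.88 [422.6, 184.7, 456.6, 213.1] [ 0.477 -0.21   0.041] min [ 0.445 -0.242  0.036] max [ 0.509 -0.179  0.044]
top 0.088 245 [0.4688 0.2859 0.0938] ((469.4347839355469, 286.9950866699219), (32.144195556640625, 31.473236083984375), 62.434329986572266)
top 0.03 117 [0.4619 0.2739 0.0603] ((469.7919921875, 276.6758728027344), (39.510677337646484, 19.589824676513672), 6.978385925292969)
top 0.008 237 [0.4642 0.2793 0.0126] ((467.1581726074219, 283.10723876953125), (46.51677322387695, 54.22899627685547), 58.880615234375)
side tamper 0.63 [246.3, 250.4, 276.5, 307.3] [0.46  0.296 0.049] min [0.443 0.27  0.004] max [0.491 0.313 0.098]
side tamper 0.5 [362.9, 129.6, 393.5, 143.4] [ 0.481 -0.215  0.044] min [ 0.449 -0.243  0.041] max [ 0.512 -0.19   0.046]
side cork_plate 0.6 [364.6, 128.4, 394.6, 142.4] [ 0.481 -0.215  0.044] min [ 0.449 -0.243  0.041] max [ 0.512 -0.187  0.046]
side 0.088 323 [0.4668 0.2899 0.0956] ((468.3446044921875, 287.7512512207031), (32.28103256225586, 34.10721969604492), 58.85472869873047)
side 0.03 484 [0.4609 0.2962 0.0597] ((465.54345703125, 296.7384948730469), (40.56562805175781, 20.950407028198242), 20.53742027282715)
side 0.008 390 [0.4623 0.2956 0.0147] ((465.8108825683594, 290.8797607421875), (54.94401931762695, 47.52522277832031), 39.9891471862793)
[ 0.24898465 -0.62737579  0.22655444] [ 1.79999624e+02  1.10664435e-03 -1.58352444e+02] [ 0.42538298  0.84138555 -0.01432149]
```

View pics/m.png

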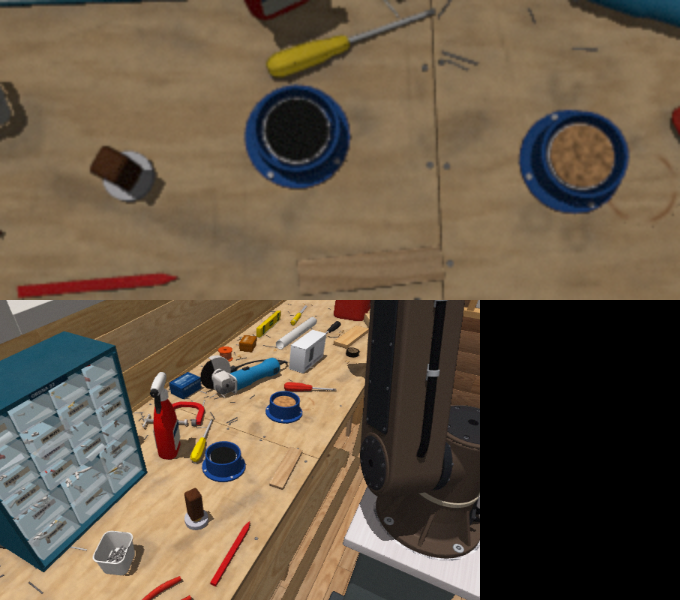

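The montage shows the tamper at (125,170), the black press at (297,130) and the cork press at (580,155). The networks' detections agree with that. Next I'll check obstacles and compute the moves.

```bash
cat >> h.py <<'E'
def go(p,yaw,frm=None,fy=None):
    s=r.get_state(); p0=np.array(s["tcp_pos"]) if frm is None else np.array(frm)
    M=(R.from_euler('xyz',s["eef_rot"],degrees=True) if fy is None else R.from_euler('xyz',[180,0,fy],degrees=True))
    d=M.inv().apply(np.array(p)-p0)/.5
    w=(M.inv()*R.from_euler('xyz',[180,0,yaw],degrees=True)).as_rotvec()/(2*np.pi)
    return d.round(4).tolist(),w.round(4).tolist()
E
python3 - <<'E'
from h import *
for n in("top","side"):
    P=cloud(r.capture(n)).reshape(-1,3)
    for lo in (.10,.2):
        q=P[(P[:,2]>lo)&(P[:,2]<1)&(P[:,0]>.3)&(P[:,0]<.9)&(abs(P[:,1])<.55)]
        h,c=np.unique((q[:,:2]/.05).round().astype(int),axis=0,return_counts=True)
        print(n,lo,[((a*.05).round(2).tolist()) for a,k in zip(h,c) if k>5])
w1=[.48,-.25,.3]; print(go(w1,-158.35))
print(go([.48,.2,.25],-119,w1,-158.35))
E
```

```text
top 0.1 [[0.35, 0.05], [0.55, -0.55], [0.55, -0.5], [0.6, -0.3], [0.6, -0.25], [0.6, -0.2], [0.6, -0.15], [0.6, -0.1], [0.6, -0.05], [0.6, 0.0], [0.6, 0.05], [0.6, 0.1], [0.6, 0.15], [0.6, 0.2], [0.6, 0.25], [0.6, 0.3], [0.6, 0.35], [0.6, 0.4], [0.65, 0.1], [0.65, 0.15], [0.65, 0.25], [0.65, 0.3], [0.65, 0.35], [0.65, 0.4], [0.65, 0.45], [0.65, 0.5], [0.65, 0.55], [0.7, 0.1], [0.7, 0.15], [0.7, 0.25], [0.7, 0.3], [0.7, 0.35], [0.7, 0.4], [0.7, 0.45], [0.7, 0.5], [0.7, 0.55], [0.75, -0.25], [0.75, -0.2], [0.75, 0.25], [0.8, 0.15], [0.8, 0.2], [0.8, 0.25], [0.85, 0.15], [0.85, 0.2]]
top 0.2 [[0.35, 0.05], [0.6, -0.3], [0.6, -0.25], [0.6, -0.2], [0.6, -0.15], [0.6, -0.1], [0.6, -0.05], [0.6, 0.0], [0.6, 0.05], [0.6, 0.1], [0.6, 0.15], [0.6, 0.2], [0.6, 0.25], [0.6, 0.3], [0.6, 0.35], [0.6, 0.4], [0.65, 0.1], [0.65, 0.15], [0.65, 0.25], [0.65, 0.3], [0.65, 0.35], [0.65, 0.4], [0.65, 0.45], [0.65, 0.5], [0.65, 0.55], [0.7, 0.1], [0.7, 0.15], [0.7, 0.25], [0.7, 0.3], [0.7, 0.35], [0.7, 0.4], [0.7, 0.45], [0.7, 0.5], [0.7, 0.55], [0.75, 0.25], [0.8, 0.25]]
side 0.1 [[0.5, -0.55], [0.5, -0.5
[... 346 characters left out ...]
5, -0.25], [0.75, -0.2], [0.75, 0.25], [0.75, 0.3], [0.75, 0.35], [0.75, 0.4], [0.75, 0.45], [0.75, 0.5], [0.75, 0.55], [0.8, 0.25], [0.8, 0.3], [0.8, 0.35], [0.8, 0.4]]
side 0.2 [[0.6, 0.3], [0.6, 0.35], [0.6, 0.4], [0.6, 0.45], [0.65, 0.1], [0.65, 0.15], [0.65, 0.25], [0.65, 0.3], [0.65, 0.35], [0.65, 0.4], [0.65, 0.45], [0.65, 0.5], [0.65, 0.55], [0.7, 0.1], [0.7, 0.15], [0.7, 0.2], [0.7, 0.25], [0.7, 0.3], [0.7, 0.35], [0.7, 0.4], [0.7, 0.45], [0.7, 0.5], [0.7, 0.55], [0.75, 0.25], [0.75, 0.3], [0.75, 0.35], [0.75, 0.4], [0.75, 0.45], [0.75, 0.5], [0.8, 0.25], [0.8, 0.3], [0.8, 0.35], [0.8, 0.4]]
([-0.7079, 0.5311, -0.1468], [-0.0, 0.0, -0.0])
([-0.332, 0.8365, 0.1], [0.0, 0.0, -0.1093])
```

Run:
```python
from h import *
P=cloud(r.capture("top")).reshape(-1,3)
q=P[(P[:,2]>.1)&(P[:,0]>.5)&(P[:,0]<1.2)&(P[:,1]>-.32)&(P[:,1]<.05)]
print(np.percentile(q,[0,5,50,95,100],axis=0).round(3))
q=P[(P[:,2]>.2)&(P[:,0]>.56)&(P[:,1]>.2)&(P[:,1]<.5)]
print(np.percentile(q,[0,5,50,95,100],axis=0).round(3))
w1=[.48,-.25,.3]; print(go([.48,.15,.3],151,w1,-158.35)); print(go([.48,.15,.3],-29,w1,-158.35))
```

```text
[[ 0.609 -0.306  0.1  ]
 [ 0.61  -0.276  0.118]
 [ 0.611 -0.13   0.502]
 [ 0.743  0.033  0.516]
 [ 0.77   0.05   0.519]]
[[0.609 0.2   0.2  ]
 [0.611 0.226 0.222]
 [0.672 0.34  0.337]
 [0.7   0.482 0.513]
 [0.801 0.5   0.519]]
([-0.2951, 0.7436, 0.0], [0.0, -0.0, 0.1407])
([-0.2951, 0.7436, 0.0], [0.0, 0.0, -0.3593])
```

View pics/top1.png

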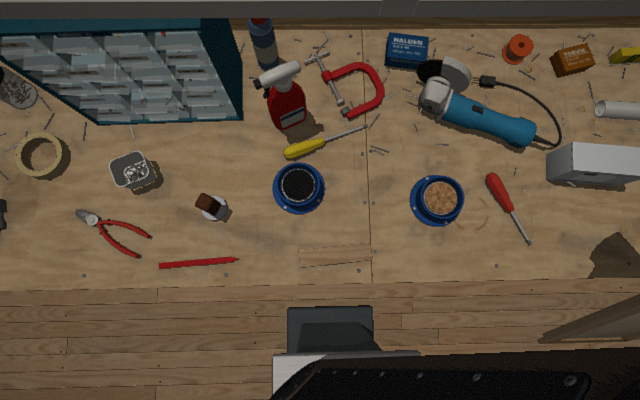

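Below the overhead shelf (x ≥ 0.61, z ≈ 0.5) the path along x ≈ 0.47 is clear, so I'll move there.

Call:
jog_arm(travel=[[-0.689, 0.538, 0], [-0.689, 0.538, 0], [-0.689, 0.538, 0], [-0.689, 0.538, 0], [-0.689, 0.538, 0], [-0.689, 0.538, 0], [-0.689, 0.538, 0], [-0.689, 0.538, 0], [-0.689, 0.538, 0], [-0.689, 0.538, 0]], dr=[[0, 0, -0.278], [0, 0, -0.278], [0, 0, -0.278], [0, 0, -0.278], [0, 0, -0.278], [0, 0, -0.278], [0, 0, -0.278], [0, 0, -0.278], [0, 0, -0.278], [0, 0, -0.278]], claw=[1, 1, 1, 1, 1, 1, 1, 1, 1, 1])

```text
time_s: 2.0
tcp_pos: [0.4701, -0.2499, 0.2267]
eef_rot: [-180.0, -0.0, -58.0]
contact_force: [0.1, 0.8, 0.1]
gripper_width: 0.0875
gripper_force: 0.0
```

Run:
```python
from h import *
s=r.get_state(); print(s["joints"],s["tcp_pos"],s["eef_rot"]); print(go([.467,.285,.18],-29), go([.467,.285,.18],-29,[.47,-.25,.2265],-58.27))
```

```text
[-6.87473770e+00  7.08137414e+00 -1.72576292e+01  1.30250986e-03
 -6.56435658e+01  3.88661401e+01] [ 0.47014774 -0.24988068  0.22670838] [-1.79987173e+02 -1.18619897e-02 -5.80080619e+01]
([-0.9106, -0.5614, 0.0934], [-0.0, -0.0, -0.0806]) ([-0.9132, -0.5576, 0.093], [0.0, 0.0, -0.0813])
```

Call:
jog_arm(travel=[[-0.911, -0.561, 0.05], [-0.911, -0.561, 0.05], [-0.911, -0.561, 0.05], [-0.911, -0.561, 0.05], [-0.911, -0.561, 0.05], [-0.911, -0.561, 0.05], [-0.911, -0.561, 0.05], [-0.911, -0.561, 0.05], [-0.911, -0.561, 0.093], [-0.911, -0.561, 0.093]], dr=[[0, 0, -0.081], [0, 0, -0.081], [0, 0, -0.081], [0, 0, -0.081], [0, 0, -0.081], [0, 0, -0.081], [0, 0, -0.081], [0, 0, -0.081], [0, 0, -0.081], [0, 0, -0.081]], claw=[1, 1, 1, 1, 1, 1, 1, 1, 1, 1])

```text
time_s: 3.25
tcp_pos: [0.468, 0.2863, 0.1781]
eef_rot: [179.8, 0.0, -29.0]
contact_force: [-0.3, -1.2, 0.3]
gripper_width: 0.0877
gripper_force: 0.0
```

Run:
```python
from h import *
s=r.get_state(); print(s["joints"],s["tcp_pos"],s["eef_rot"]); print(go([.467,.287,.053],-29))
c=r.capture("side"); cv2.imwrite("pics/s2.png",cv2.resize(c["pixels"][120:340,160:420,::-1],(780,560)))
```

```text
[ 5.19031865e+01  1.09817973e+01 -1.92145428e+01 -2.46178898e-02
 -5.99768433e+01  9.14072683e+00] [0.46803287 0.28633781 0.17809843] [ 1.79832394e+02  4.85194236e-02 -2.89685074e+01]
([-0.0022, -0.0009, 0.2502], [0.0005, 0.0001, 0.0001])
```

View pics/s2.png

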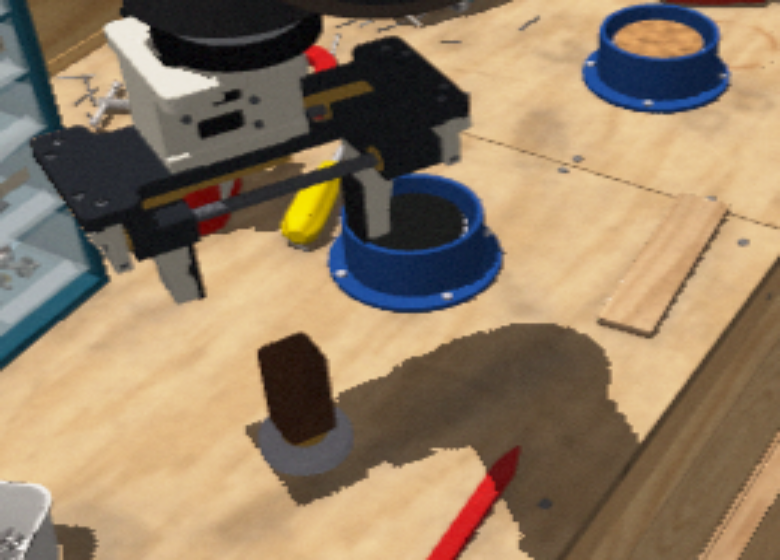

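The image shows the tamper at (300,400), under the open gripper with the closing line across its flats. I'll descend and grasp.

Call:
jog_arm(travel=[[0, 0, 0.06], [0, 0, 0.12], [0, 0, 0.18], [0, 0, 0.23], [0, 0, 0.248], [0, 0, 0.248], [0, 0, 0.248], [0, 0, 0.248], [0, 0, 0.248], [0, 0, 0.248]], dr=[[0, 0, 0], [0, 0, 0], [0, 0, 0], [0, 0, 0], [0, 0, 0], [0, 0, 0], [0, 0, 0], [0, 0, 0], [0, 0, 0], [0, 0, 0]], claw=[1, 1, 1, 1, 1, 1, 0.2, 0.2, 0.2, 0.2], newtons=45)

```text
time_s: 4.55
tcp_pos: [0.4691, 0.2848, 0.0563]
eef_rot: [-180.0, -0.0, -29.1]
contact_force: [-0.1, 0.0, -0.1]
gripper_width: 0.0531
gripper_force: 0.0
```

Call:
jog_arm(travel=[[0, 0, 0], [0, 0, 0], [0, 0, 0], [0, 0, 0], [0, 0, 0], [0, 0, 0], [0, 0, 0], [0, 0, 0], [0, 0, 0], [0, 0, 0]], dr=[[0, 0, 0], [0, 0, 0], [0, 0, 0], [0, 0, 0], [0, 0, 0], [0, 0, 0], [0, 0, 0], [0, 0, 0], [0, 0, 0], [0, 0, 0]], claw=[0.2, 0.2, 0.2, 0.2, 0.2, 0.2, 0.2, 0.2, 0.2, 0.2])

```text
time_s: 5.8
tcp_pos: [0.4691, 0.2848, 0.0561]
eef_rot: [-180.0, -0.0, -29.1]
contact_force: [0.4, 1.4, 0.6]
gripper_width: 0.0318
gripper_force: 45.0
```

Call:
jog_arm(travel=[[0, 0, -0.04], [0, 0, -0.1], [0, 0, -0.17], [0, 0, -0.24], [0, 0, -0.268], [0, 0, -0.268], [0, 0, -0.268], [0, 0, -0.268], [0, 0, -0.268], [0, 0, -0.268]], dr=[[0, 0, 0], [0, 0, 0], [0, 0, 0], [0, 0, 0], [0, 0, 0], [0, 0, 0], [0, 0, 0], [0, 0, 0], [0, 0, 0], [0, 0, 0]], claw=[0.2, 0.2, 0.2, 0.2, 0.2, 0.2, 0.2, 0.2, 0.2, 0.2])

```text
time_s: 7.05
tcp_pos: [0.4689, 0.2846, 0.1897]
eef_rot: [180.0, 0.0, -29.1]
contact_force: [0.8, 0.5, -2.2]
gripper_width: 0.0319
gripper_force: 45.0
```

Run:
```python
from h import *
s=r.get_state(); t=np.array(s["tcp_pos"]); print(t,s["contact_force"],s["gripper_width"]); print(go([.479,-.212,.19],-50)); print(go([.479,-.212,.19],-29))
c=r.capture("side"); P=cloud(c)
m=(c["range_z"]>0)&(abs(P[...,0]-t[0])<.05)&(abs(P[...,1]-t[1])<.05)&(P[...,2]<t[2]-.03)&(P[...,2]>t[2]-.08)
q=P[m]
for k in np.arange(.03,.08,.006):
    e=q[abs(q[:,2]-(t[2]-k))<.003]
    if len(e): print(round(k,3),len(e),(e.mean(0)-t).round(4),(e.min(0)-t)[:2].round(3),(e.max(0)-t)[:2].round(3))
cv2.imwrite("pics/s3.png",cv2.resize(c["pixels"][120:340,160:420,::-1],(780,560)))
```

```text
[0.46891129 0.28458365 0.18965941] [ 0.83359102  0.54976526 -2.20575069] 0.03186770635885308
([0.5008, 0.8579, -0.0002], [0.0001, 0.0, 0.058])
([0.5008, 0.8579, -0.0002], [0.0001, 0.0, -0.0003])
0.03 8 [-0.0131  0.0058 -0.032 ] [-0.018 -0.004] [-0.009  0.015]
0.036 49 [-0.0097  0.0074 -0.0373] [-0.027 -0.022] [0.021 0.027]
0.042 405 [-0.0073  0.0087 -0.041 ] [-0.029 -0.027] [0.026 0.028]
0.048 96 [-0.0155  0.0148 -0.0481] [-0.028 -0.017] [0.016 0.028]
0.054 39 [-0.0148  0.0175 -0.0527] [-0.028 -0.007] [0.013 0.027]
```

View pics/s3.png

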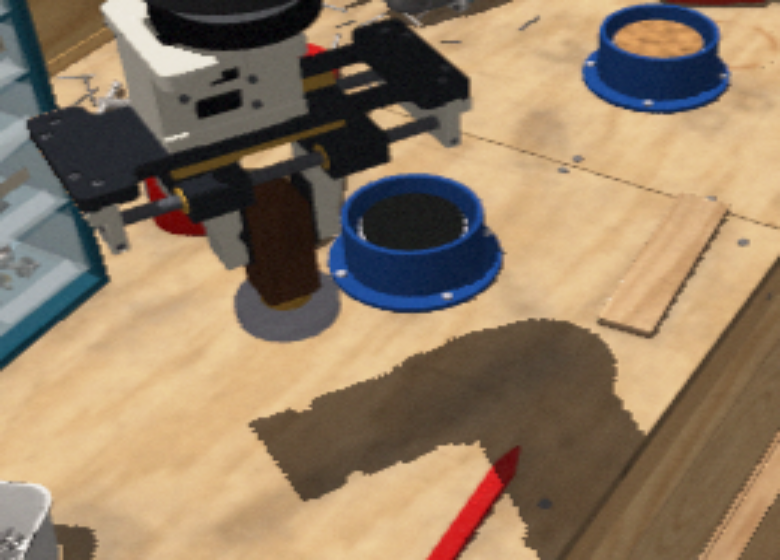

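The tamper hangs upright in the grip at (285,250) and its foot is centred under the TCP. I'll carry it to the cork.

Call:
jog_arm(travel=[[0.025, 0.043, 0], [0.08, 0.137, 0], [0.14, 0.24, 0], [0.2, 0.343, 0], [0.26, 0.446, 0], [0.32, 0.549, 0], [0.38, 0.652, 0], [0.44, 0.755, 0], [0.485, 0.832, 0], [0.501, 0.858, 0]], dr=[[0, 0, 0], [0, 0, 0], [0, 0, 0], [0, 0, 0], [0, 0, 0], [0, 0, 0], [0, 0, 0], [0, 0, 0], [0, 0, 0], [0, 0, 0]], claw=[0.2, 0.2, 0.2, 0.2, 0.2, 0.2, 0.2, 0.2, 0.2, 0.2])

```text
time_s: 8.35
tcp_pos: [0.478, -0.2148, 0.19]
eef_rot: [180.0, 0.0, -29.3]
contact_force: [-1.1, -0.6, -2.3]
gripper_width: 0.0321
gripper_force: 45.0
```

Run:
```python
from h import *
from scipy.optimize import least_squares
s=r.get_state(); t=np.array(s["tcp_pos"]); print(t,s["eef_rot"],s["contact_force"],s["gripper_width"])
for n in ("top","side"):
    c=r.capture(n); P=cloud(c); hsv=cv2.cvtColor(c["pixels"],cv2.COLOR_RGB2HSV)
    # blue rim top circle
    m=(c["range_z"]>0)&(np.hypot(P[...,0]-.479,P[...,1]+.212)<.07)&(hsv[...,0]>100)&(hsv[...,0]<130)&(hsv[...,1]>120)&(P[...,2]>.048)&(P[...,2]<.058)
    q=P[m][:,:2]
    f=least_squares(lambda p:np.hypot(q[:,0]-p[0],q[:,1]-p[1])-.0455,[.479,-.212],loss='soft_l1',f_scale=.002)
    print(n,len(q),f.x.round(4),np.abs(f.fun).mean().round(4))
    # foot
    m=(c["range_z"]>0)&(np.hypot(P[...,0]-t[0],P[...,1]-t[1])<.04)&(abs(P[...,2]-(t[2]-.049))<.009)
    q=P[m]; 
    if len(q)>20: print("foot",len(q),q.min(0).round(3),q.max(0).round(3),cv2.minEnclosingCircle((q[:,:2]*1000).astype(np.float32)))
cv2.imwrite("pics/s4.png",cv2.resize(c["pixels"][40:240,270:470,::-1],(600,600)))
print(go([.479,-.212,.1],-29))
```

```text
[ 0.47795307 -0.21477015  0.1899507 ] [ 1.79982732e+02  1.83202905e-02 -2.92930709e+01] [-1.05027039 -0.59054389 -2.29900922] 0.03210123910290686
top 0 [ 0.479 -0.212] nan
side 227 [ 0.4784 -0.2115] 0.0015
foot 202 [ 0.449 -0.238  0.134] [ 0.504 -0.185  0.15 ] ((476.4113464355469, -212.46136474609375), 28.67025375366211)
([-0.0004, -0.0036, 0.1797], [0.0, 0.0001, -0.0007])<stdin>:10: RuntimeWarning: Mean of empty slice.
  ret = ret.dtype.type(ret / rcount)
```

View pics/s4.png

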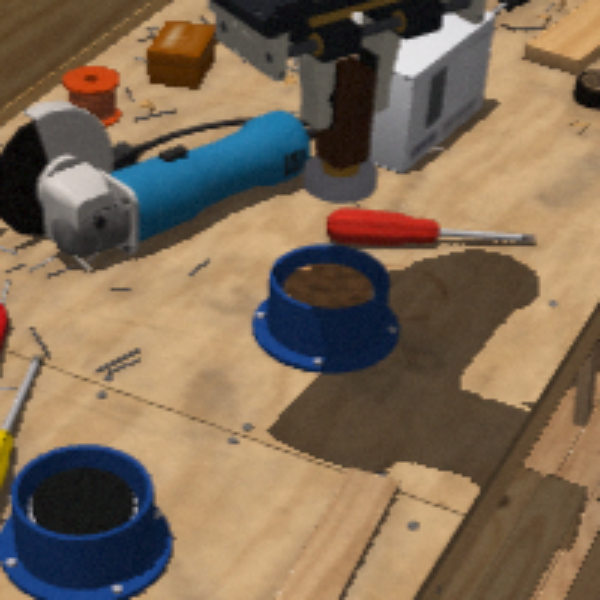

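The image shows the foot at (340,180) directly above the cork well at (328,285). The foot and rim centres agree within about 2 mm, so I'll descend and press.

Call:
jog_arm(travel=[[0, -0.002, 0.05], [0, -0.002, 0.1], [0, -0.002, 0.14], [0, -0.002, 0.16], [0, -0.002, 0.175], [0, -0.002, 0.185], [0, -0.002, 0.195], [0, -0.002, 0.203], [0, -0.002, 0.208], [0, -0.002, 0.21]], dr=[[0, 0, 0], [0, 0, 0], [0, 0, 0], [0, 0, 0], [0, 0, 0], [0, 0, 0], [0, 0, 0], [0, 0, 0], [0, 0, 0], [0, 0, 0]], claw=[0.2, 0.2, 0.2, 0.2, 0.2, 0.2, 0.2, 0.2, 0.2, 0.2])

```text
time_s: 9.7
tcp_pos: [0.4801, -0.2111, 0.0856]
eef_rot: [-180.0, -0.1, -29.1]
contact_force: [-2.5, 3.9, 8.0]
gripper_width: 0.0322
gripper_force: 45.0
```

Call:
jog_arm(travel=[[0, 0, 0.003], [0, 0, 0.006], [0, 0, 0.008], [0, 0, 0.009], [0, 0, 0.01], [0, 0, 0.01], [0, 0, 0.01], [0, 0, 0.01], [0, 0, 0.01], [0, 0, 0.01]], dr=[[0, 0, 0], [0, 0, 0], [0, 0, 0], [0, 0, 0], [0, 0, 0], [0, 0, 0], [0, 0, 0], [0, 0, 0], [0, 0, 0], [0, 0, 0]], claw=[0.2, 0.2, 0.2, 0.2, 0.2, 0.2, 0.2, 0.2, 0.2, 0.2])

```text
time_s: 10.95
tcp_pos: [0.4802, -0.2111, 0.0817]
eef_rot: [-180.0, -0.1, -29.1]
contact_force: [-4.4, 6.1, 17.1]
gripper_width: 0.0315
gripper_force: 45.0
```

Run:
```python
from h import *
s=r.get_state(); print(s["tcp_pos"],s["eef_rot"],s["contact_force"],s["moment"])
```

```text
[ 0.48020255 -0.21114426  0.081742  ] [-1.79972785e+02 -9.34264805e-02 -2.90818594e+01] [-4.36304056  6.14555938 17.08539814] [ 2.26626837  2.20500759 -0.05567613]
```

Run:
```python
from h import *
s=r.get_state(); t=np.array(s["tcp_pos"])
c=r.capture("side"); P=cloud(c); hsv=cv2.cvtColor(c["pixels"],cv2.COLOR_RGB2HSV)
m=(c["range_z"]>0)&(np.hypot(P[...,0]-t[0],P[...,1]-t[1])<.05)
for lo in np.arange(.015,.09,.006):
    e=P[m&(P[...,2]>lo)&(P[...,2]<=lo+.006)&(hsv[...,1]<90)]
    if len(e)>4: print(round(lo,3),len(e),e.min(0)[:2].round(3),e.max(0)[:2].round(3))
cv2.imwrite("pics/s5.png",cv2.resize(c["pixels"][70:170,330:430,::-1],(600,600),interpolation=cv2.INTER_CUBIC))
```

```text
0.027 5 [ 0.459 -0.24 ] [ 0.514 -0.207]
0.033 9 [ 0.434 -0.228] [ 0.503 -0.196]
0.039 115 [ 0.434 -0.234] [ 0.506 -0.186]
0.051 20 [ 0.431 -0.26 ] [ 0.525 -0.172]
0.081 6 [ 0.46  -0.228] [ 0.5   -0.185]
0.087 27 [ 0.457 -0.231] [ 0.506 -0.18 ]
```

View pics/s5.png

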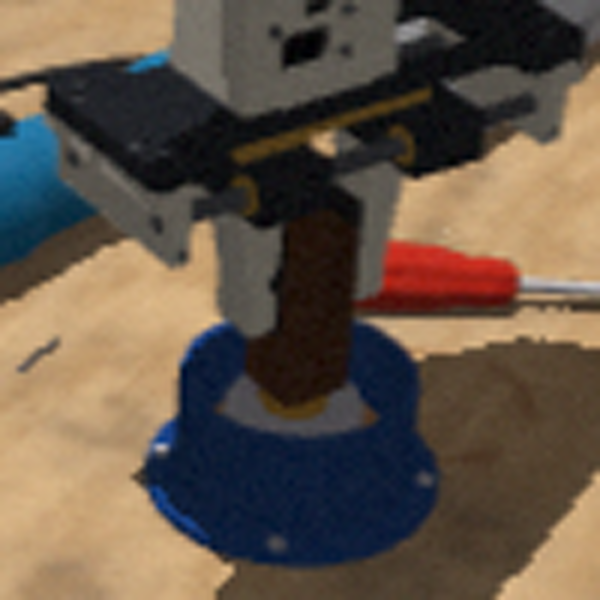

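Run:
```python
from h import *
c=r.capture("side"); P=cloud(c); im=c["pixels"].astype(int); hsv=cv2.cvtColor(c["pixels"],cv2.COLOR_RGB2HSV)
t=np.array(r.get_state()["tcp_pos"]); ok=(c["range_z"]>0)&(np.hypot(P[...,0]-t[0],P[...,1]-t[1])<.04)
v,u=np.mgrid[:400,:640]
# foot top: grey patch
m=ok&(hsv[...,1]<70)&(hsv[...,2]>90)&(P[...,2]<.05)&(P[...,2]>.03)
q=P[m]; A=np.c_[q[:,:2]-q[:,:2].mean(0),np.ones(len(q))]; k=np.linalg.lstsq(A,q[:,2],rcond=None)[0]
res=q[:,2]-A@k; print("foot",len(q),np.degrees(k[:2]).round(1),k[2].round(4),res.std().round(4),"se",(np.degrees(res.std()/np.sqrt(((A[:,:2])**2).sum(0)))).round(1))
# handle: brown, faces
m=ok&(hsv[...,2]<90)&(im[...,0]>im[...,2]+12)&(P[...,2]>.052)&(P[...,2]<.115)
for a in np.linspace(.055,.11,8):
    e=P[m&(abs(P[...,2]-a)<.004)]
    if len(e)>5:
        w=R.from_euler('z',29.1,degrees=True).apply(e-t)
        print(round(a,3),len(e),np.percentile(w,[3,50,97],axis=0)[:,:2].round(4).tolist())
```

```text
foot 0 [0. 0.] 0.0 nan se [nan nan]
0.055 33 [[-0.018, -0.0077], [-0.0147, 0.0101], [0.0078, 0.0163]]
0.063 48 [[-0.0182, -0.0085], [-0.0124, 0.0141], [0.0097, 0.017]]
0.071 43 [[-0.0187, -0.0101], [-0.0147, 0.0122], [0.0074, 0.016]]
0.079 39 [[-0.0175, -0.0112], [-0.0147, 0.0067], [-0.0001, 0.0166]]
0.086 37 [[-0.0176, -0.0129], [-0.015, 0.0045], [-0.0073, 0.0216]]
0.094 37 [[-0.0183, -0.0105], [-0.0157, 0.0056], [-0.0043, 0.0287]]
0.102 39 [[-0.0178, -0.0152], [-0.0154, 0.0025], [-0.0109, 0.0164]]
0.11 38 [[-0.0172, -0.0153], [-0.0154, 0.0029], [-0.0071, 0.014]]<stdin>:7: RuntimeWarning: Mean of empty slice.
  ret = um.true_divide(
  ret = _var(a, axis=axis, dtype=dtype, out=out, ddof=ddof,
  arrmean = um.true_divide(arrmean, div, out=arrmean,
  ret = ret.dtype.type(ret / rcount)
```

The foot is at bottomed height and the handle face is vertical within about 1°. The axial force is about 19 N including the tamper's weight, and it has been held for over a second. Now I'll lift off and carry the tamper to clear bench between the presses.

Call:
jog_arm(travel=[[0, 0, -0.01], [0, 0, -0.03], [0, 0, -0.06], [0, 0, -0.1], [0, 0, -0.15], [0, 0, -0.19], [0, 0, -0.21], [0, 0, -0.21], [0, 0, -0.21], [0, 0, -0.21]], dr=[[0, 0, 0], [0, 0, 0], [0, 0, 0], [0, 0, 0], [0, 0, 0], [0, 0, 0], [0, 0, 0], [0, 0, 0], [0, 0, 0], [0, 0, 0]], claw=[0.2, 0.2, 0.2, 0.2, 0.2, 0.2, 0.2, 0.2, 0.2, 0.2])

```text
time_s: 12.3
tcp_pos: [0.4791, -0.2111, 0.1842]
eef_rot: [180.0, 0.1, -29.1]
contact_force: [0.5, -0.0, -2.2]
gripper_width: 0.0317
gripper_force: 45.0
```

Call:
jog_arm(travel=[[-0.02, -0.022, 0], [-0.06, -0.067, 0], [-0.11, -0.123, 0], [-0.15, -0.167, 0], [-0.174, -0.194, 0.04], [-0.174, -0.194, 0.1], [-0.174, -0.194, 0.16], [-0.174, -0.194, 0.2], [-0.174, -0.194, 0.22], [-0.174, -0.194, 0.225]], dr=[[0, 0, 0], [0, 0, 0], [0, 0, 0], [0, 0, 0], [0, 0, 0], [0, 0, 0], [0, 0, 0], [0, 0, 0], [0, 0, 0], [0, 0, 0]], claw=[0.2, 0.2, 0.2, 0.2, 0.2, 0.2, 0.2, 0.2, 0.2, 0.2])

```text
time_s: 13.55
tcp_pos: [0.4506, -0.0839, 0.0723]
eef_rot: [180.0, 0.0, -29.1]
contact_force: [-0.2, 0.8, -2.2]
gripper_width: 0.0317
gripper_force: 45.0
```

Run:
```python
from h import *
s=r.get_state(); t=np.array(s["tcp_pos"]); print(t,s["eef_rot"],s["contact_force"])
c=r.capture("side"); P=cloud(c)
d=r.regions_of("cork_plate","side"); print([(x["conf"],np.median(P[x["pixels"]],0).round(3)) for x in d[:2]])
m=(np.hypot(P[...,0]-t[0],P[...,1]-t[1])<.1)&(np.hypot(P[...,0]-t[0],P[...,1]-t[1])>.045)&(P[...,2]<.03)
print(np.percentile(P[m][:,2],[2,50,98]))
cv2.imwrite("pics/s6.png",cv2.resize(c["pixels"][70:270,290:490,::-1],(600,600)))
```

```text
[ 0.45056941 -0.08387227  0.07230739] [ 1.79967620e+02  3.03922651e-02 -2.90974695e+01] [-0.16249766  0.81715182 -2.15678677]
[(0.4, array([ 0.455, -0.217,  0.044]))]
[-9.15281025e-01  4.25987581e-04  1.13810058e-02]
```

View pics/s6.png

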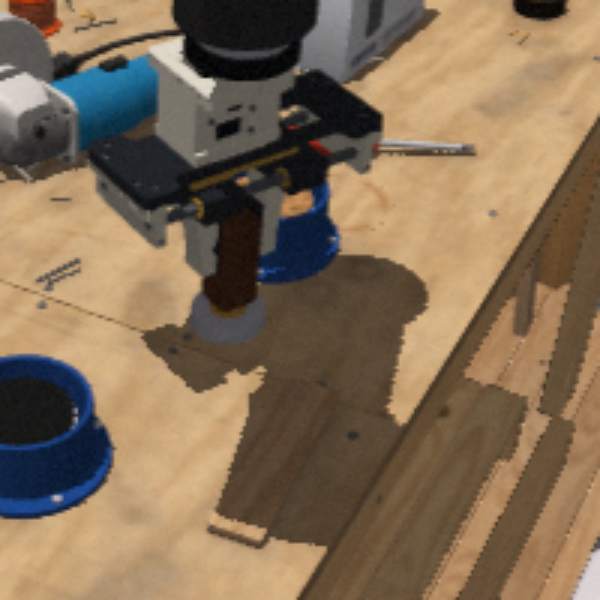

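The tamper hangs upright over clear bench at (228,315), and the cork plate reads up at z ≈ 0.044. I'll lower it slowly.

Call:
jog_arm(travel=[[0, 0, 0.008], [0, 0, 0.016], [0, 0, 0.022], [0, 0, 0.026], [0, 0, 0.029], [0, 0, 0.031], [0, 0, 0.032], [0, 0, 0.033], [0, 0, 0.033], [0, 0, 0.033]], dr=[[0, 0, 0], [0, 0, 0], [0, 0, 0], [0, 0, 0], [0, 0, 0], [0, 0, 0], [0, 0, 0], [0, 0, 0], [0, 0, 0], [0, 0, 0]], claw=[0.2, 0.2, 0.2, 0.2, 0.2, 0.2, 0.2, 0.2, 0.2, 0.2])

```text
time_s: 14.9
tcp_pos: [0.4508, -0.0841, 0.0561]
eef_rot: [-180.0, -0.0, -29.1]
contact_force: [0.2, 0.2, -0.7]
gripper_width: 0.032
gripper_force: 45.0
```

Contact is just starting: the measured force went from -2.2 to -0.7 N. I'll lower it another 0.5 mm and release.

Call:
jog_arm(travel=[[0, 0, 0.001], [0, 0, 0.001], [0, 0, 0.001], [0, 0, 0.001], [0, 0, 0.001], [0, 0, 0.001], [0, 0, 0.001], [0, 0, 0.001], [0, 0, 0.001], [0, 0, 0.001]], dr=[[0, 0, 0], [0, 0, 0], [0, 0, 0], [0, 0, 0], [0, 0, 0], [0, 0, 0], [0, 0, 0], [0, 0, 0], [0, 0, 0], [0, 0, 0]], claw=[0.2, 0.2, 0.45, 0.6, 0.8, 1, 1, 1, 1, 1])

```text
time_s: 16.15
tcp_pos: [0.4508, -0.0841, 0.0556]
eef_rot: [-180.0, -0.0, -29.1]
contact_force: [0.4, -0.4, -0.5]
gripper_width: 0.0878
gripper_force: 0.0
```

Call:
jog_arm(travel=[[0, 0, 0], [0, 0, -0.03], [0, 0, -0.08], [0, 0, -0.14], [0, 0, -0.2], [0, 0, -0.26], [0, 0, -0.3], [0, 0, -0.3], [0, 0, -0.3], [0, 0, -0.3]], dr=[[0, 0, 0], [0, 0, 0], [0, 0, 0], [0, 0, 0], [0, 0, 0], [0, 0, 0], [0, 0, 0], [0, 0, 0], [0, 0, 0], [0, 0, 0]], claw=[1, 1, 1, 1, 1, 1, 1, 1, 1, 1])

```text
time_s: 17.4
tcp_pos: [0.4502, -0.0841, 0.2046]
eef_rot: [179.9, 0.1, -29.1]
contact_force: [0.6, -0.6, -0.8]
gripper_width: 0.0876
gripper_force: 0.0
```

Run:
```python
from h import *
s=r.get_state(); print(s["tcp_pos"],s["contact_force"],s["gripper_width"])
c=r.capture("side"); P=cloud(c)
for n in("tamper","cork_plate"): print(n,[(round(x["conf"],2),np.percentile(P[x["pixels"]],[2,50,98],axis=0).round(3).tolist()) for x in r.regions_of(n,"side")[:2]])
cv2.imwrite("pics/s7.png",cv2.resize(c["pixels"][70:270,290:490,::-1],(600,600)))
```

```text
[ 0.4502088  -0.08413974  0.20462156] [ 0.58609266 -0.62446756 -0.75860901] 0.0875658463778653
tamper [(0.55, [[0.424, -0.126, 0.001], [0.444, -0.073, 0.047], [0.474, -0.057, 0.098]])]
cork_plate [(0.9, [[0.449, -0.241, 0.041], [0.48, -0.213, 0.044], [0.511, -0.186, 0.047]])]
```

View pics/s7.png

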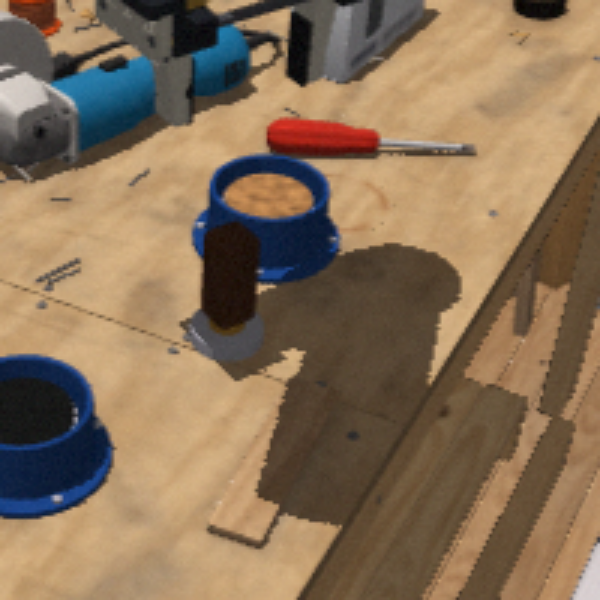

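The tamper stands upright on the bench at (228,335), the cork plate at (268,195) is up, and the gripper is clear. I'll hand in the job.

```bash
python3 -c "
from plant import r
print(r.close_job())"
```

```text
the job is handed in; nothing more can be done
None
```

I pressed the cork plate to the bottom, level, and held it for over a second. The tamper now stands upright on the bench, the cork plate is back up, and I kept clear of the black-faced plate. The job is handed in at about 17.5 s of the 50 s limit; no verdict was returned.

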